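# Seal three push-top canisters in order

## Task

Seal the three freshly filled white canisters on the kitchen counter: with the fingertips, gently press the pop-up button in each lid all the way down, first on the tallest canister, then on the middle-height one, then on the shortest. Only press: do not pick up, tip or shift the canisters, and leave the pepper mill, spice jar and mug alone.

Things in the scene. Friction and masses are not known exactly. Their poses are not given: they have to be found in the camera images.
- tall: the tallest canister: a loose white stoneware canister, 90 x 90 mm square, with a flat bamboo lid whose top is 155 mm above the counter, about 0.75 kg, one of three alike but for height. Origin: centre of its underside; z is up, x and y run along the sides.
- tall_button_top (a point): centre of the top face of the round push button (44 mm across, soft dark rubber cap on a steel stem) in the middle of the tallest canister's lid; moves down with the button. It stands 15 to 17 mm above the lid at first and 7 mm above it when fully down and released; the rubber cap yields about 1 mm for each 3.5 N.
- tall_button (a joint): how far that button is down, in m: 0 fully up, 0.010 at its stop (lid sealed). It starts between 0 and 0.002, resists with a steady 2.5 N or so on the way, and stays where it is left (no spring).
- middle: the middle-height canister: a loose white stoneware canister, 90 x 90 mm square, with a flat bamboo lid whose top is 120 mm above the counter, about 0.6 kg, one of three alike but for height. Origin: centre of its underside; z is up, x and y run along the sides.
- middle_button_top (a point): centre of the top face of the round push button (44 mm across, soft dark rubber cap on a steel stem) in the middle of the middle-height canister's lid; moves down with the button. It stands 15 to 17 mm above the lid at first and 7 mm above it when fully down and released; the rubber cap yields about 1 mm for each 3.5 N.
- middle_button (a joint): how far that button is down, in m: 0 fully up, 0.010 at its stop (lid sealed). It starts between 0 and 0.002, resists with a steady 2.5 N or so on the way, and stays where it is left (no spring).
- short: the shortest canister: a loose white stoneware canister, 90 x 90 mm square, with a flat bamboo lid whose top is 85 mm above the counter, about 0.45 kg, one of three alike but for height. Origin: centre of its underside; z is up, x and y run along the sides.
- short_button_top (a point): centre of the top face of the round push button (44 mm across, soft dark rubber cap on a steel stem) in the middle of the shortest canister's lid; moves down with the button. It stands 15 to 17 mm above the lid at first and 7 mm above it when fully down and released; the rubber cap yields about 1 mm for each 3.5 N.
- short_button (a joint): how far that button is down, in m: 0 fully up, 0.010 at its stop (lid sealed). It starts between 0 and 0.002, resists with a steady 2.5 N or so on the way, and stays where it is left (no spring).
- mill: bystander: turned wooden pepper mill, 56 mm across, 140 mm tall; origin under its centre.
- spice_jar: bystander: small amber glass jar with a cork ball stopper, 70 mm across, 102 mm tall; origin under its centre.
- mug: bystander: blue mug, 80 mm across, 90 mm tall, handle at its +y; origin under its centre.
Not all that is in view belongs to the job. What is shaped like the short but turquoise or yellow is not meant.

How it is judged:
By the outcome, as a careful person would: the job done as asked, in the order asked, and still so for the second after the job is handed in, with the robot touching nothing.
It also fails if it takes over 58 s, if anything falls off the work surface, if the arm or the gripper's body presses on something with over 40 N, if the wrist force passes 120 N, or if a joint passes its speed limit or range.

## Robot

A 7-joint arm with a two-finger parallel gripper is mounted at the origin on the work surface. World frame = base frame: x ahead of the robot, y to its left, z up, the work surface at z = 0. Lengths are in mm, angles in rad, forces in N, time in s.
With the tool pointing down it reaches from about 425 to 875 mm from the base axis. Payload 4.7 kg.
Tool frame: the origin (TCP) lies midway between the tips of the shut fingers; the grasp point (between the pads) lies 19 mm behind it; z points along the fingers, y is the line along which they close (so a half turn about z gives the same grasp; the last joint's range is limited). The gripper opens to 87 mm and grips with 3 to 60 N. Pads are 19 mm wide; open, the fingers measure 117 mm over their backs; the gripper's body (75 mm by 190 mm) begins 51 mm behind the grasp point.
Start: joints at [1.167, 0.321, -0.07, 1.45, 0.023, 1.371, -0.057], TCP at [263.721, -594.119, 222.587] pointing down, gripper open.
Joint ranges: [-2.86, 2.86], [-0.3, 2.09], [-1.38, 1.24], [0.06, 2.45], [-1.56, 4.7], [0.09, 2.05], [-2.69, 2.69]. Speed limits (rad/s): [2.57, 2.57, 3.14, 3.14, 3.14, 3.14, 3.14].

## Interface

Orientations are given as a rotation vector (axis times angle).
In Python, from cell import status, viewer, env gives the robot as it stands. The module is installed in compiled form; this text tells all that it offers.
- The arm moves only by the tool move_arm, never from a script. Its argument "series" is a list of rows, each a list of 2 entries, a list of its own where there are three numbers: the shift along the tool's x, y, z scaled (see below), then the turn, a rotation vector about the tool's x, y, z scaled (see below). A call has 1 to 10 rows; each row shifts and turns the commanded pose from where the row before left it, along the tool's axes as they then stand; what a row does not reach is not made up. The controller multiplies each number of a shift by 0.02 m and each number of a turn by pi rad. A row lasts 1/10 s, in which the tool goes at most 50 mm and 8.59 degrees, less where a joint would pass 70% of its speed; a pose out of reach is approached as far as the arm can. A call with a number of a shift or a turn outside -1 to 1 is refused whole. A call with a gripper value outside its range is refused whole. "jaw" is the opening, from -1 (shut) to 1 (fully open), so that 0 is half open, set as the call begins (left out, the last holds). The fingers move at their own pace and stop on an object; the grip force is fixed at half the most. Time passes only in rows, so rows that do not move let the fingers close. It gives the time, the measured TCP pose, the force, the opening and the grip force at its end, in the units of the state.
- status.state(): the state, without advancing time (a new reading comes with each control period).
- viewer.read_camera(name): name is "scene" or "top" or "wrist"; returns a dict with "img" (480x640x3 uint8, red, green, blue), "fx", "fy", "cx", "cy" (pixels), "distortion" ([k1, k2, p1, p2, k3] as OpenCV has them; the pictures are not rectified), "R" (3x3) and "t" (3): a world point X has camera coordinates R X + t; the wrist camera has in their place "T_tool_cam" (4x4, takes a point from camera to tool coordinates, whose origin is the TCP and whose axes are the flange's). Camera axes: x right, y down, z forward; pixel columns grow to the right and rows downward; lengths in mm; the calibration is good to about 2 mm. A picture is of the moment at which its call begins: read the wrist's pose just before it. There is no depth.
- env.finish_job(): hands the job in; it is judged then, once.
The state is a dict: "time_s": time; "joint_pos": joint angles; "joint_vel": joint speeds; "joint_torque": joint torques, N m; "ee_pos": TCP position; "tool_rot": TCP orientation; "force": force on the tool from outside, world axes, zero at the start; "wrist_torque": the same for the moment, N m; "opening": finger opening in mm; "grip_force": force on a finger pad.
Only numpy, scipy, OpenCV 4.12 (cv2) and the standard library are available. Lean on these libraries where they do the work, as an engineer would, in place of code of your own. Each camera call takes 0.05 s, during which the arm holds its last target. There are 200 camera calls.

## Working session

There is one attempt and no reset: what is moved stays moved. The work goes in short steps, Python scripts to look and compute and a tool call to move; the robot and the scene stay as the last step left them, time stands still between calls to the robot, and variables do not carry over. Pictures are saved under pics/ and viewed, at most 10 in all, crops included, and the job is handed in when it is done.

Besides the shell and the picture viewer there is one more tool, called by a JSON object that holds its "op" and its "data". move_arm: Moves the arm, as the interface text tells. Its arguments: {"type":"object","properties":{"series":{"type":"array","items":{"type":"array"}},"jaw":{"type":"number"}},"required":["series"]}

```bash
mkdir -p pics
python3 - <<'E'
from cell import status, viewer
import cv2,pickle
s=status.state(); print(s)
for n in ("scene","top"):
    d=viewer.read_camera(n); cv2.imwrite(f"pics/{n}0.png",d["img"][:,:,::-1]); pickle.dump(d,open(n+".pkl","wb"))
    print(n,{k:v for k,v in d.items() if k!="img"})
E
```

```text
{'time_s': 0.0, 'joint_pos': array([ 1.16713421,  0.32183006, -0.07009839,  1.45168786,  0.02258752,
        1.3707903 , -0.05690695]), 'joint_vel': array([ 0.00045016,  0.00083981,  0.0003001 ,  0.00087224,  0.00040459,
       -0.00120229, -0.00206564]), 'joint_torque': array([-3.37180663e-04, -4.91292143e+01, -4.04343372e-01, -3.12525487e+01,
       -6.40537427e-02,  4.37344343e-02,  1.99689430e-04]), 'ee_pos': array([ 263.45464192, -593.60350406,  221.4505726 ]), 'tool_rot': array([-3.07146720e+00, -6.51123113e-01,  7.53463408e-04]), 'force': array([0.39046026, 0.26591707, 0.56496466]), 'wrist_torque': array([-0.00240125, -0.00453626,  0.01815328]), 'grip_force': 0.0, 'opening': 86.73418350732449}
scene {'fx': 542.7167236630277, 'fy': 542.7167236630277, 'cx': 323.3200614254649, 'cy': 239.27212393046602, 'distortion': array([-0.14598575,  0.        ,  0.        ,  0.        ,  0.        ]), 'R': array([[-0.22551178,  0.97406005, -0.01874718],
       [ 0.7089485 ,  0.15087436, -0.6889332 ],
       [-0.66823383, -0.16865333, -0.72458236]]), 't': array([  99.46731005, -279.05526942, 1715.25491493])}
top {'fx': 493.5577312144686, 'fy': 493.5577312144686, 'cx': 323.4619566437339, 'cy': 236.8711123284835, 'distortion': array([-0.13794747,  0.        ,  0.        ,  0.        ,  0.        ]), 'R': array([[-0.09916906, -0.99504538,  0.00708514],
       [-0.97137489,  0.09526048, -0.21761493],
       [ 0.2158618 , -0.028463  , -0.97600899]]), 't': array([ 38.77993593, 546.17581399, 973.54462464])}
```

View pics/scene0.png

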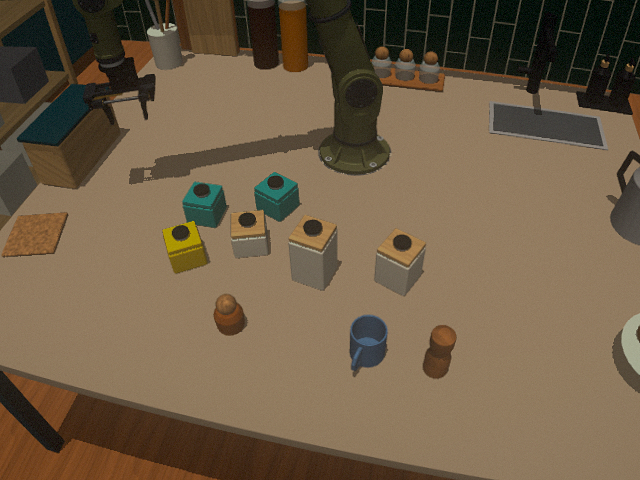

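View pics/top0.png

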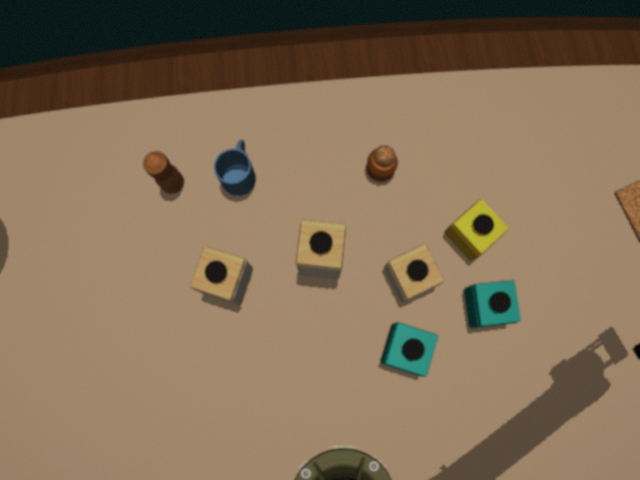

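The scene view shows three bamboo-lidded white canisters: tall button at (313,227), middle at (402,243), short at (247,220). In the top view they are at (321,243), (216,272) and (418,270). Possible mix-ups are turquoise (202,190) and (275,183), and yellow (180,233), which the task excludes. I'll triangulate the buttons and crop to check.

```bash
cat > h.py <<'E'
import numpy as np, cv2
def blob(img,p,thr=45,r=16):
    x,y=p; x0,y0=x-r,y-r
    c=img[y0:y+r,x0:x+r].max(2)
    n,l,s,ce=cv2.connectedComponentsWithStats((c<thr).astype(np.uint8))
    i=1+np.argmax(s[1:,4]); return ce[i]+[x0,y0], s[i]
def ray(d,uv):
    K=np.array([[d["fx"],0,d["cx"]],[0,d["fy"],d["cy"]],[0,0,1]])
    n=cv2.undistortPoints(np.array([[uv]],float),K,d["distortion"])[0,0]
    v=d["R"].T@[n[0],n[1],1]; return -d["R"].T@d["t"], v/np.linalg.norm(v)
def plane(d,uv,z):
    o,v=ray(d,uv); return o+v*(z-o[2])/v[2]
def tri(rs):
    A=sum(np.eye(3)-np.outer(v,v) for o,v in rs); b=sum((np.eye(3)-np.outer(v,v))@o for o,v in rs)
    return np.linalg.solve(A,b)
E
python3 - <<'E'
from h import *; import pickle
S,T=[pickle.load(open(n+".pkl","rb")) for n in("scene","top")]
for n,ps,pt,z in(("tall",(313,227),(321,243),171),("mid",(402,243),(216,272),136),("short",(247,220),(418,270),101)):
    a,sa=blob(S["img"],ps); b,sb=blob(T["img"],pt)
    print(n,a.round(1),sa,b.round(1),sb,plane(S,a,z).round(1),plane(T,b,z).round(1),tri([ray(S,a),ray(T,b)]).round(1))
for n,p,z in (("yel",(484,224),101),("tq1",(500,302),101),("tq2",(413,349),101),("mill",(157,163),140),("jar",(385,156),100),("mug",(235,165),90)): print(n,plane(T,p,z).round())
c=np.hstack([cv2.resize(S["img"][170:300,160:440],None,fx=2,fy=2),]); cv2.imwrite("pics/crop.png",c[:,:,::-1])
E
```

```text
tall [304.5 230. ] [ 7 18  2  3  4] [320.5 242.3] [  6   6  20  20 324] [534.1 -19.3 171. ] [513.   -5.3 171. ] [518.4 -14.6 155.9]Traceback (most recent call last):
  File "<stdin>", line 4, in <module>
  File "h.py", line 6, in blob
    i=1+np.argmax(s[1:,4]); return ce[i]+[x0,y0], s[i]
        ~~~~~~~~~^^^^^^^^^
    return _wrapfunc(a, 'argmax', axis=axis, out=out, **kwds)
    return bound(*args, **kwds)
ValueError: attempt to get argmax of an empty sequence
```

Scene-view buttons are brighter, so I'll raise the threshold.

Run:
```python
from h import *; import pickle
S,T=[pickle.load(open(n+".pkl","rb")) for n in("scene","top")]
for p in((313,227),(402,243),(247,220)): print(S["img"][p[1],p[0]], S["img"][p[1]+12,p[0]-5])
for n,ps,pt,z in(("tall",(313,227),(321,243),171),("mid",(402,243),(216,272),136),("short",(247,220),(418,270),101)):
    a,sa=blob(S["img"],ps,85,14); b,sb=blob(T["img"],pt,45)
    print(n,a.round(1),sa,b.round(1),sb,plane(S,a,z).round(1),plane(T,b,z).round(1),tri([ray(S,a),ray(T,b)]).round(1))
for n,p,z in (("yel",(484,224),101),("tq1",(500,302),101),("tq2",(413,349),101),("mill",(157,163),140),("jar",(385,156),100),("mug",(235,165),90)): print(n,plane(T,p,z).round())
c=cv2.resize(S["img"][170:300,160:440],None,fx=2.5,fy=2.5); cv2.imwrite("pics/crop.png",c[:,:,::-1])
```

```text
[46 40 30] [164 125  76]
[57 49 38] [169 132  78]
[45 43 34] [173 136  85]
tall [312.3 227.4] [  4   7  19  16 244] [320.5 242.3] [  6   6  20  20 324] [522.1  -3.8 171. ] [513.   -5.3 171. ] [514.7  -5.7 163.3]
mid [401.7 242.2] [  5   6  18  16 232] [215.6 271.6] [  6   6  20  20 308] [492.7 201.1 136. ] [482.7 199.6 136. ] [484.3 201.1 127.3]
short [246.9 219.4] [  5   7  18  14 196] [417.3 270. ] [  6   7  19  19 280] [ 461.7 -191.4  101. ] [ 452.6 -193.4  101. ] [ 453.7 -195.2   92.6]
yel [ 533. -345.  101.]
tq1 [ 371. -352.  101.]
tq2 [ 300. -164.  101.]
mill [716. 308. 140.]
jar [ 699. -160.  100.]
mug [714. 156.  90.]
```

View pics/crop.png

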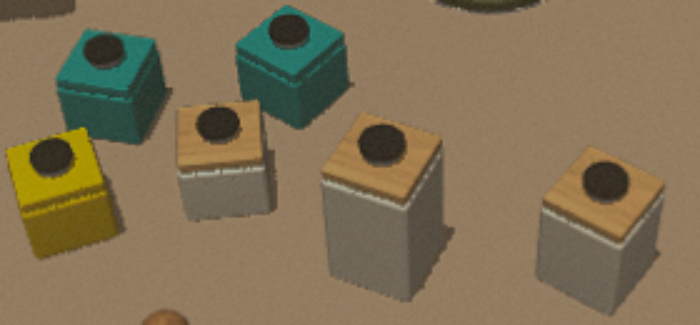

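The bamboo lids and heights confirm the choice: tall, middle and short are the white ones. Next I shut the fingers and go above the tall one.

{"op": "move_arm", "data": {"jaw": -1, "series": [[[1,-0.94,-0.1],[0,0,0]],[[1,-0.94,-0.1],[0,0,0]],[[1,-0.94,-0.1],[0,0,0]],[[1,-0.94,-0.1],[0,0,0]],[[1,-0.94,-0.1],[0,0,0]],[[1,-0.94,-0.1],[0,0,0]],[[1,-0.94,-0.1],[0,0,0]],[[1,-0.94,-0.1],[0,0,0]],[[1,-0.94,-0.1],[0,0,0]],[[1,-0.94,-0.1],[0,0,0]]]}}

```text
time_s: 1.1
ee_pos: [370.3, -339.8, 242.2]
tool_rot: [-3.073, -0.651, 0.001]
force: [0.6, 0.1, -0.1]
opening: 14.6
grip_force: 0.0
```

{"op": "move_arm", "data": {"series": [[[1,-0.94,0],[0,0,0]],[[1,-0.94,0],[0,0,0]],[[1,-0.94,0],[0,0,0]],[[1,-0.94,0],[0,0,0]],[[1,-0.94,0],[0,0,0]],[[1,-0.94,0],[0,0,0]],[[1,-0.94,0],[0,0,0]],[[1,-0.94,0],[0,0,0]],[[1,-0.94,0],[0,0,0]],[[0,0,0],[0,0,0]]]}}

```text
time_s: 2.1
ee_pos: [467.2, -108.9, 242.4]
tool_rot: [-3.07, -0.662, -0.001]
force: [0.2, 0.0, 0.0]
opening: 0.5
grip_force: 0.0
```

```bash
cat >> h.py <<'E'
from scipy.spatial.transform import Rotation as Ro
def wrist(name):
    from cell import status, viewer
    s=status.state(); d=viewer.read_camera("wrist")
    M=np.eye(4); M[:3,:3]=Ro.from_rotvec(s["tool_rot"]).as_matrix(); M[:3,3]=s["ee_pos"]
    C=M@d["T_tool_cam"]; d["R"]=C[:3,:3].T; d["t"]=-C[:3,:3].T@C[:3,3]
    cv2.imwrite(f"pics/{name}.png",d["img"][:,:,::-1]); return s,d
def proj(d,X):
    K=np.array([[d["fx"],0,d["cx"]],[0,d["fy"],d["cy"]],[0,0,1]])
    return cv2.projectPoints(np.array([X],float),cv2.Rodrigues(d["R"])[0],d["t"],K,d["distortion"])[0].ravel()
E
python3 - <<'E'
from h import *; import pickle
s,d=wrist("w1"); pickle.dump((s,d),open("w1.pkl","wb"))
print(d["T_tool_cam"].round(3),d["fx"],-d["R"].T@d["t"])
for X in((514,-5,171),(484,200,136),(453,-194,101)): print(proj(d,X))
E
```

```text
[[-0.00000e+00 -9.70000e-01 -2.43000e-01  6.62470e+01]
 [ 1.00000e+00 -1.00000e-03  0.00000e+00 -8.23000e-01]
 [-0.00000e+00 -2.43000e-01  9.70000e-01 -1.61801e+02]
 [ 0.00000e+00  0.00000e+00  0.00000e+00  1.00000e+00]] 338.87252306932106 [527.15466011 -81.15078396 404.28711377]
[201.43832424 119.22777387]
[-63.69031473  41.47219466]
[391.6923179  273.29482285]
```

View pics/w1.png

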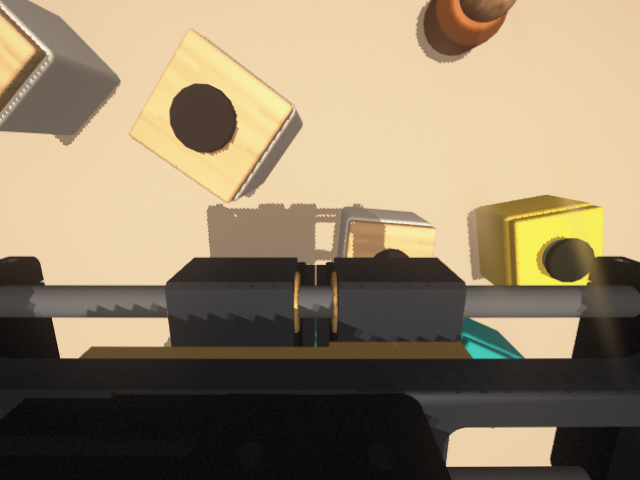

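The wrist view shows the tall button at about (203,118), close to the predicted (201,119). The fingers are shut at (317,300).

```bash
cat >> h.py <<'E'
def go(s,X):  # shift to X in tool units of 20 mm
    return Ro.from_rotvec(s["tool_rot"]).inv().apply(np.array(X)-s["ee_pos"])/20
E
python3 - <<'E'
from h import *; import pickle
s,d=pickle.load(open("w1.pkl","rb"))
b,st=blob(d["img"],(203,118),60,45); print(b,st)
for z in(163,171): print(plane(d,b,z))
X=plane(d,b,170); print(go(s,[X[0],X[1],185]), go(s,X))
E
```

```text
Traceback (most recent call last):
  File "h.py", line 6, in blob
    i=1+np.argmax(s[1:,4]); return ce[i]+[x0,y0], s[i]
        ~~~~~~~~~^^^^^^^^^
ValueError: attempt to get argmax of an empty sequence
```

Run:
```python
from h import *; import pickle
s,d=pickle.load(open("w1.pkl","rb"))
print(d["img"][118,203],d["img"][80,203])
b,st=blob(d["img"],(203,118),110,45); print(b,st)
for z in(163,171): print(plane(d,b,z))
X=plane(d,b,170); print(go(s,[X[0],X[1],185]), go(s,X))
```

```text
[73 56 47] [248 217 147]
[202.60384833 117.79513299] [  12   11   66   69 3534]
[514.74477261  -2.79682478 163.        ]
[515.1562289   -5.39469113 171.        ]
[ 4.3199603  -3.74067725  2.88033761] [ 4.31920954 -3.73966654  3.63033656]
```

{"op": "move_arm", "data": {"series": [[[0.9,-0.8,0],[0,0,0]],[[0.9,-0.8,0],[0,0,0]],[[0.9,-0.8,0.4],[0,0,0]],[[0.9,-0.8,0.5],[0,0,0]],[[0.5,-0.4,0.5],[0,0,0]],[[0.22,-0.14,0.5],[0,0,0]],[[0,0,0.4],[0,0,0]],[[0,0,0.3],[0,0,0]],[[0,0,0],[0,0,0]],[[0,0,0],[0,0,0]]]}}

```text
time_s: 3.15
ee_pos: [514.6, -11.0, 190.6]
tool_rot: [3.073, 0.649, -0.0]
force: [-0.1, 0.3, 0.7]
opening: -0.1
grip_force: 0.0
```

Run:
```python
from h import *; import pickle
s,d=wrist("w2"); print(s["ee_pos"],s["tool_rot"],s["force"],proj(d,s["ee_pos"]),proj(d,(515,-5,171)))
```

```text
[514.61228827 -10.96101274 190.63860449] [ 3.07337782e+00  6.49192539e-01 -1.01899810e-04] [-0.08284671  0.27758562  0.71262118] [316.8218667  282.90583274] [307.27123937 265.03035748]
```

View pics/w2.png

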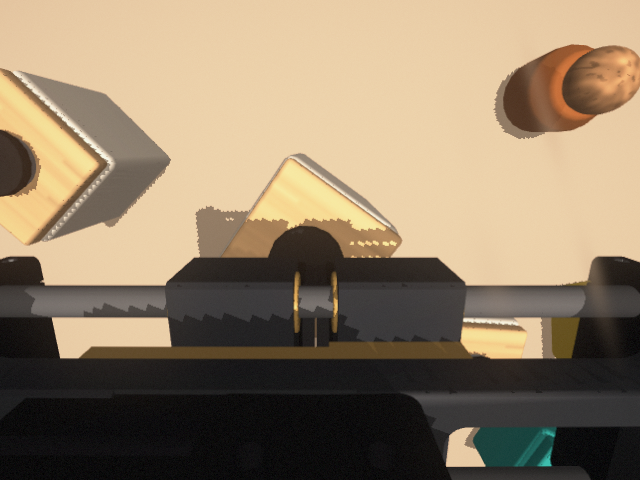

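The button's left and right edges straddle (307,~262), so I need a 6 mm shift in +y. I'll correct that and descend to just above it.

{"op": "move_arm", "data": {"series": [[[0.12,-0.27,0.2],[0,0,0]],[[0,0,0.2],[0,0,0]],[[0,0,0.2],[0,0,0]],[[0,0,0.1],[0,0,0]],[[0,0,0],[0,0,0]],[[0,0,0],[0,0,0]]]}}

```text
time_s: 3.8
ee_pos: [514.7, -4.2, 176.5]
tool_rot: [3.073, 0.651, -0.0]
force: [0.1, -0.2, 1.5]
opening: 0.2
grip_force: 0.0
```

{"op": "move_arm", "data": {"series": [[[0,0.03,0.07],[0,0,0]],[[0,0,0.07],[0,0,0]],[[0,0,0.07],[0,0,0]],[[0,0,0.07],[0,0,0]],[[0,0,0.07],[0,0,0]],[[0,0,0.07],[0,0,0]],[[0,0,0],[0,0,0]],[[0,0,0],[0,0,0]]]}}

```text
time_s: 4.6
ee_pos: [515.0, -4.7, 168.1]
tool_rot: [3.073, 0.652, 0.0]
force: [-0.2, 0.0, 1.5]
opening: 0.4
grip_force: 0.8
```

{"op": "move_arm", "data": {"series": [[[0,0,0.06],[0,0,0]],[[0,0,0.06],[0,0,0]],[[0,0,0.06],[0,0,0]],[[0,0,0.06],[0,0,0]],[[0,0,0.06],[0,0,0]],[[0,0,0],[0,0,0]],[[0,0,0],[0,0,0]]]}}

```text
time_s: 5.3
ee_pos: [515.0, -4.7, 162.1]
tool_rot: [3.073, 0.651, 0.0]
force: [-0.4, -1.2, 1.9]
opening: 0.4
grip_force: 0.7
```

{"op": "move_arm", "data": {"series": [[[0,0,0.05],[0,0,0]],[[0,0,0.05],[0,0,0]],[[0,0,0],[0,0,0]],[[0,0,0],[0,0,0]]]}}

```text
time_s: 5.7
ee_pos: [515.1, -4.7, 160.7]
tool_rot: [3.073, 0.651, 0.0]
force: [-1.5, -0.0, 7.0]
opening: 0.5
grip_force: 2.9
```

{"op": "move_arm", "data": {"series": [[[0,0,0.05],[0,0,0]],[[0,0,0.05],[0,0,0]],[[0,0,0],[0,0,0]],[[0,0,0],[0,0,0]]]}}

```text
time_s: 6.1
ee_pos: [515.1, -4.7, 159.5]
tool_rot: [3.072, 0.651, 0.0]
force: [-4.1, -1.3, 11.0]
opening: 0.4
grip_force: 5.0
```

Stiffness is now about 3.5 N/mm, which is the cap against its stop, so the tall button is down. I'll lift and go to a viewing spot beside the middle one.

{"op": "move_arm", "data": {"series": [[[0,0,-0.3],[0,0,0]],[[0,0,-0.8],[0,0,0]],[[0,0,-0.8],[0,0,0]],[[0,0,-0.8],[0,0,0]],[[-0.1,-0.9,-0.5],[0,0,0]],[[-0.2,-1,0],[0,0,0]],[[-0.2,-1,0],[0,0,0]],[[-0.2,-1,0],[0,0,0]],[[-0.2,-1,0],[0,0,0]],[[-0.2,-1,0],[0,0,0]]]}}

```text
time_s: 7.1
ee_pos: [445.4, 95.9, 221.7]
tool_rot: [3.073, 0.653, -0.001]
force: [-0.1, 0.1, -0.7]
opening: 1.0
grip_force: 0.0
```

{"op": "move_arm", "data": {"series": [[[-0.2,-1,0],[0,0,0]],[[0,-1,0],[0,0,0]],[[0,-1,0],[0,0,0]],[[0,-1,0],[0,0,0]],[[0,0,0],[0,0,0]],[[0,0,0],[0,0,0]]]}}

```text
time_s: 7.7
ee_pos: [410.6, 165.8, 222.1]
tool_rot: [3.072, 0.653, 0.0]
force: [0.8, -0.3, -0.1]
opening: 0.3
grip_force: 0.0
```

Run:
```python
from h import *; import pickle
s,d=wrist("w3"); pickle.dump((s,d),open("w3.pkl","wb"))
print(s["ee_pos"],s["tool_rot"],s["force"]); p=proj(d,(483,200,136)); print(p)
b,st=blob(d["img"],tuple(p.astype(int)),110,45); print(b,st)
X=plane(d,b,136); print(X,go(s,X))
```

```text
[410.62007725 165.83320002 222.1214625 ] [3.07206765e+00 6.52686552e-01 3.62843376e-04] [ 0.78355235 -0.32993358 -0.0659844 ]
[313.62368455 128.95969061]
[310.76328021 125.5252324 ] [  13   11   61   64 3012]
[484.2891829  202.75664804 136.        ] [ 4.11575647 -0.1933722   4.30599779]
```

View pics/w3.png

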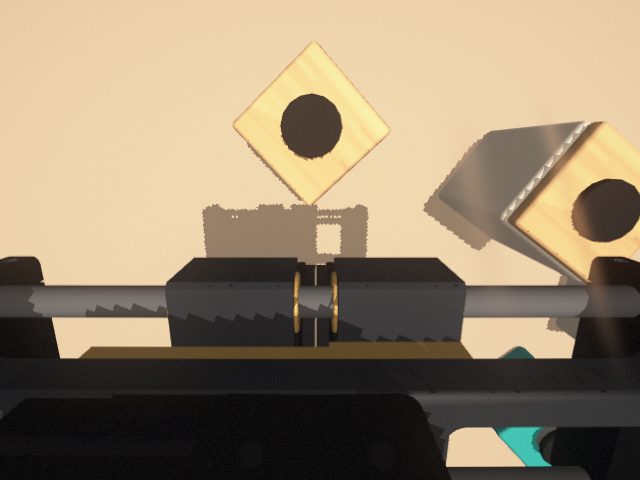

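The middle button is at (311,125) with its lid clear, and it maps to (484,202) at z 136. I'll move above it and down to about z 142.

{"op": "move_arm", "data": {"series": [[[0.8,-0.17,0.2],[0,0,0]],[[0.9,0,0.5],[0,0,0]],[[0.9,0,0.5],[0,0,0]],[[0.9,0,0.5],[0,0,0]],[[0.6,0,0.5],[0,0,0]],[[0,0,0.6],[0,0,0]],[[0,0,0.5],[0,0,0]],[[0,0,0.3],[0,0,0]],[[0,0,0.2],[0,0,0]],[[0,0,0],[0,0,0]]]}}

```text
time_s: 8.75
ee_pos: [484.0, 201.7, 145.8]
tool_rot: [3.073, 0.651, -0.001]
force: [0.1, -0.1, 0.3]
opening: 0.8
grip_force: 0.0
```

{"op": "move_arm", "data": {"series": [[[0,0,0.05],[0,0,0]],[[0,0,0],[0,0,0]]]}}

```text
time_s: 8.95
ee_pos: [484.6, 202.2, 145.5]
tool_rot: [3.073, 0.651, 0.001]
force: [-0.8, 0.1, 0.3]
opening: 0.7
grip_force: 0.0
```

Needs 145 → about 125, at 1.4 mm per row.

{"op": "move_arm", "data": {"series": [[[0,0,0.1],[0,0,0]],[[0,0,0.1],[0,0,0]],[[0,0,0.1],[0,0,0]],[[0,0,0.07],[0,0,0]],[[0,0,0.07],[0,0,0]],[[0,0,0.07],[0,0,0]],[[0,0,0.07],[0,0,0]],[[0,0,0.07],[0,0,0]],[[0,0,0.07],[0,0,0]],[[0,0,0],[0,0,0]]]}}

```text
time_s: 9.95
ee_pos: [484.4, 202.1, 130.6]
tool_rot: [3.073, 0.652, -0.0]
force: [-0.8, -0.8, 3.1]
opening: 0.5
grip_force: 0.9
```

{"op": "move_arm", "data": {"series": [[[0,0,0.06],[0,0,0]],[[0,0,0.06],[0,0,0]],[[0,0,0.06],[0,0,0]],[[0,0,0],[0,0,0]],[[0,0,0],[0,0,0]]]}}

```text
time_s: 10.45
ee_pos: [484.4, 202.1, 127.0]
tool_rot: [3.073, 0.652, -0.0]
force: [-0.6, -0.1, 1.7]
opening: 0.6
grip_force: 0.7
```

{"op": "move_arm", "data": {"series": [[[0,0,0.05],[0,0,0]],[[0,0,0.05],[0,0,0]],[[0,0,0.05],[0,0,0]],[[0,0,0.04],[0,0,0]],[[0,0,0],[0,0,0]],[[0,0,0],[0,0,0]]]}}

```text
time_s: 11.05
ee_pos: [484.5, 202.2, 124.4]
tool_rot: [3.072, 0.651, 0.0]
force: [-3.5, -2.4, 9.4]
opening: 0.3
grip_force: 5.1
```

At its stop: 9.4 N at 2.6 mm below the free height. I'll lift and go towards the short one.

{"op": "move_arm", "data": {"series": [[[0,0,-0.3],[0,0,0]],[[0,0,-0.8],[0,0,0]],[[0,0,-0.9],[0,0,0]],[[0,0,-0.9],[0,0,0]],[[0,0,-0.9],[0,0,0]],[[-0.3,0.5,-0.6],[0,0,0]],[[-0.7,1,-0.3],[0,0,0]],[[-0.7,1,0],[0,0,0]],[[-0.7,1,0],[0,0,0]],[[-0.7,1,0],[0,0,0]]]}}

```text
time_s: 12.05
ee_pos: [464.2, 93.9, 218.1]
tool_rot: [3.073, 0.652, 0.002]
force: [0.4, -0.1, -0.8]
opening: 0.6
grip_force: 0.0
```

{"op": "move_arm", "data": {"series": [[[-0.75,1,0],[0,0,0]],[[-0.75,1,0],[0,0,0]],[[-0.75,1,0],[0,0,0]],[[-0.75,1,0],[0,0,0]],[[-0.75,1,0],[0,0,0]],[[-0.75,1,0],[0,0,0]],[[-0.75,1,0],[0,0,0]],[[-0.75,1,0],[0,0,0]],[[-0.75,1,0],[0,0,0]],[[-0.75,1,0],[0,0,0]]]}}

```text
time_s: 13.05
ee_pos: [408.3, -149.8, 218.1]
tool_rot: [3.072, 0.652, 0.002]
force: [0.2, -0.2, -0.4]
opening: 0.4
grip_force: 0.0
```

{"op": "move_arm", "data": {"series": [[[-0.75,1,0],[0,0,0]],[[-0.75,1,0],[0,0,0]],[[-0.75,1,0],[0,0,0]],[[0,0,0],[0,0,0]],[[0,0,0],[0,0,0]]]}}

```text
time_s: 13.55
ee_pos: [391.7, -221.9, 217.8]
tool_rot: [-3.073, -0.65, -0.001]
force: [0.1, 0.3, 0.6]
opening: 0.7
grip_force: 0.0
```

Run:
```python
from h import *; import pickle
s,d=wrist("w4"); pickle.dump((s,d),open("w4.pkl","wb"))
print(s["ee_pos"],s["tool_rot"],s["force"]); p=proj(d,(453,-194,101)); print(p)
b,st=blob(d["img"],tuple(p.astype(int)),110,45); print(b,st)
X=plane(d,b,101); print(X,go(s,X))
```

```text
[ 391.70511338 -221.94364782  217.77301183] [-3.07333955e+00 -6.50134167e-01 -1.30665036e-03] [0.14393023 0.28986261 0.55991535]
[315.26241604 147.90570126]
[314.54465464 146.03871535] [  18   17   54   55 2273]
[ 454.08726325 -192.89425026  101.        ] [ 3.43505522 -0.06456571  5.84162374]
```

View pics/w4.png

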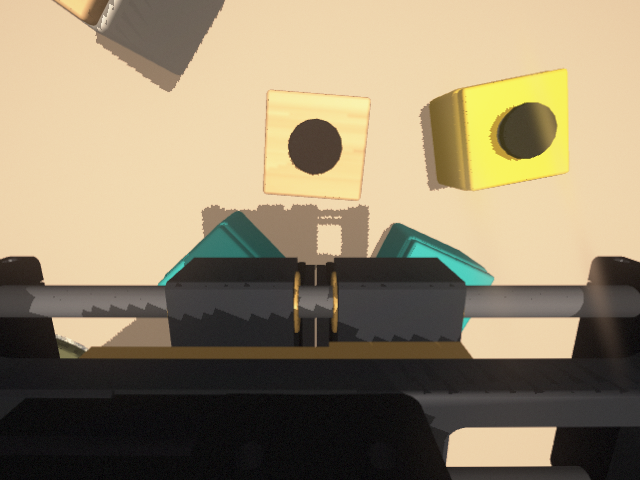

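The short button is at (315,146), on the bamboo lid between the turquoise and yellow ones, and maps to (454,-193). I'll move above it to about z 108.

{"op": "move_arm", "data": {"series": [[[0.8,-0.06,0],[0,0,0]],[[0.9,0,0.3],[0,0,0]],[[0.9,0,0.5],[0,0,0]],[[0.8,0,0.8],[0,0,0]],[[0,0,0.9],[0,0,0]],[[0,0,0.9],[0,0,0]],[[0,0,0.9],[0,0,0]],[[0,0,0.7],[0,0,0]],[[0,0,0.3],[0,0,0]],[[0,0,0],[0,0,0]]]}}

```text
time_s: 14.6
ee_pos: [452.9, -192.7, 110.8]
tool_rot: [-3.072, -0.653, 0.001]
force: [1.1, 0.0, -0.1]
opening: 0.7
grip_force: 0.0
```

{"op": "move_arm", "data": {"series": [[[0,0,0],[0,0,0]],[[0,0,0],[0,0,0]]]}}

```text
time_s: 14.8
ee_pos: [453.9, -193.6, 112.3]
tool_rot: [3.072, 0.651, 0.002]
force: [0.1, -0.2, 0.2]
opening: 0.6
grip_force: 0.0
```

{"op": "move_arm", "data": {"series": [[[0,0,0.15],[0,0,0]],[[0,0,0.15],[0,0,0]],[[0,0,0.15],[0,0,0]],[[0,0,0.1],[0,0,0]],[[0,0,0.08],[0,0,0]],[[0,0,0.08],[0,0,0]],[[0,0,0.08],[0,0,0]],[[0,0,0.08],[0,0,0]],[[0,0,0],[0,0,0]],[[0,0,0],[0,0,0]]]}}

```text
time_s: 15.8
ee_pos: [453.1, -193.4, 93.9]
tool_rot: [-3.073, -0.652, 0.0]
force: [-0.6, -0.2, 1.6]
opening: 0.1
grip_force: 0.7
```

{"op": "move_arm", "data": {"series": [[[0,0,0.06],[0,0,0]],[[0,0,0.06],[0,0,0]],[[0,0,0],[0,0,0]],[[0,0,0],[0,0,0]]]}}

```text
time_s: 16.2
ee_pos: [453.2, -193.4, 91.6]
tool_rot: [3.073, 0.651, -0.0]
force: [-0.6, 0.0, 3.6]
opening: 0.6
grip_force: 1.4
```

{"op": "move_arm", "data": {"series": [[[0,0,0.05],[0,0,0]],[[0,0,0.05],[0,0,0]],[[0,0,0.03],[0,0,0]],[[0,0,0],[0,0,0]],[[0,0,0],[0,0,0]]]}}

```text
time_s: 16.7
ee_pos: [453.3, -193.4, 89.8]
tool_rot: [3.073, 0.651, -0.0]
force: [-3.7, 0.8, 9.3]
opening: 0.5
grip_force: 4.4
```

At its stop. I'll lift clear and check.

{"op": "move_arm", "data": {"series": [[[0,0,-0.3],[0,0,0]],[[0,0,-0.8],[0,0,0]],[[0,0,-0.9],[0,0,0]],[[0,0,-0.9],[0,0,0]],[[0,0,-0.9],[0,0,0]],[[0,0,-0.9],[0,0,0]],[[0,0,-0.8],[0,0,0]],[[-0.8,0,-0.4],[0,0,0]],[[-0.8,0.8,0],[0,0,0]],[[-0.8,0.9,0],[0,0,0]]]}}

```text
time_s: 17.7
ee_pos: [423.3, -244.1, 207.3]
tool_rot: [3.072, 0.654, 0.002]
force: [0.5, -0.3, -0.3]
opening: 0.1
grip_force: 0.0
```

{"op": "move_arm", "data": {"series": [[[-0.8,1,0],[0,0,0]],[[-0.8,1,0],[0,0,0]],[[-0.8,1,0],[0,0,0]],[[-0.8,1,0],[0,0,0]],[[-0.8,1,0],[0,0,0]],[[-0.8,1,0],[0,0,0]],[[-0.8,1,0],[0,0,0]],[[0,0,0],[0,0,0]],[[0,0,0],[0,0,0]],[[0,0,0],[0,0,0]]]}}

```text
time_s: 18.7
ee_pos: [378.4, -416.1, 206.7]
tool_rot: [-3.072, -0.654, -0.001]
force: [0.4, -0.1, -0.5]
opening: 0.5
grip_force: 0.0
```

Run:
```python
from h import *; import pickle
from cell import viewer
S,T=[pickle.load(open(n+".pkl","rb")) for n in("scene","top")]
S1,T1=[viewer.read_camera(n) for n in("scene","top")]
for n,ps,pt in(("tall",(313,227),(321,243)),("mid",(402,243),(216,272)),("short",(247,220),(418,270))):
    r=[]
    for s,t in((S,T),(S1,T1)):
        a,_=blob(s["img"],ps,85,14); b,_=blob(t["img"],pt,45); r.append((a.round(1),b.round(1),tri([ray(s,a),ray(t,b)]).round(1)))
    print(n,r)
c=np.hstack([cv2.resize(x["img"][150:390,150:470],(400,300)) for x in (S,S1)]+[]); c2=np.hstack([cv2.resize(x["img"][130:370,140:460],(400,300)) for x in (T,T1)])
cv2.imwrite("pics/fin.png",np.vstack([c,c2])[:,:,::-1])
```

```text
tall [(array([312.3, 227.4]), array([320.5, 242.3]), array([514.7,  -5.7, 163.3])), (array([312.4, 229.5]), array([320.5, 243. ]), array([514.8,  -5.7, 156.5]))]
mid [(array([401.7, 242.2]), array([215.6, 271.6]), array([484.3, 201.1, 127.3])), (array([401.5, 244. ]), array([216.3, 272. ]), array([484.4, 201. , 121.3]))]
short [(array([246.9, 219.4]), array([417.3, 270. ]), array([ 453.7, -195.2,   92.6])), (array([247. , 221.1]), array([416.5, 270.5]), array([ 453.8, -195.1,   86.7]))]
```

View pics/fin.png

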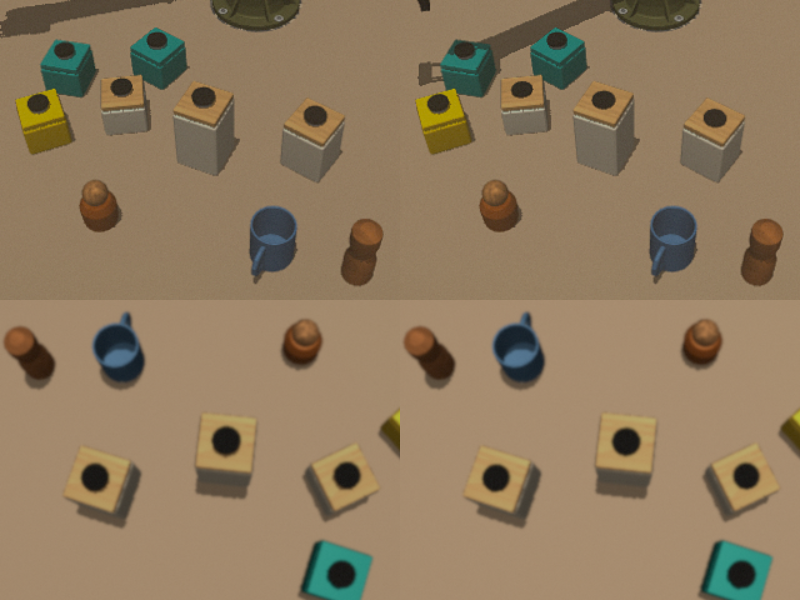

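The before/after pair shows all three buttons lower (about 6–7 mm in triangulated centroid, whose visible side wall shrinks as well), with x and y unchanged and nothing else moved. All three buttons met a hard stop, so I'm handing in.

```bash
python3 -c "
from cell import env; print(env.finish_job())"
```

```text
the job is handed in; nothing more can be done
None
```

I pressed all three buttons down to their stops in order (tall, middle, short) and handed the job in at about 19 s; the before/after pictures show no canister or bystander moved, and no verdict was returned.

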